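# Fit the agitator knob to a film tank and hold it pressed

### The arm

A 6-joint arm with a two-finger parallel gripper is mounted at the origin on the work surface. World frame = base frame: x ahead of the robot, y to its left, z up, the work surface at z = 0. Lengths are in mm, angles in rad, forces in N, time in s.
With the tool pointing down it reaches from about 350 to 875 mm from the base axis. Payload 4.2 kg.
Tool frame: the origin (TCP) lies at the very end of the fingers, on their centre line; the grasp point (between the pads) lies 19 mm behind it; z points along the fingers, y is the line along which they close (so a half turn about z gives the same grasp; the last joint's range is limited). The gripper opens to 85 mm and grips with 20 to 120 N. Pads are 22 mm wide; open, the fingers measure 114 mm over their backs; the gripper's body (76 mm by 85 mm) begins 54 mm behind the grasp point. The pads swing forward as they close: fully open they stand 13 mm farther back than shut.
Start: joints at [1.541, 0.385, 0.008, 0, -1.194, -0.259], TCP at [177.969, 599.104, 231.312] pointing down, gripper open.
Joint ranges: [-3.14, 3.14], [-1.21, 2.06], [-1.07, 1.41], [-3.16, 2.05], [-2.99, -0.16], [-3.1, 3.1]. Speed limits (rad/s): [2.79, 2.79, 3.14, 3.14, 3.14, 3.14].

### API

Orientations are given as a unit quaternion [x, y, z, w].
In Python, from bench import arm gives the robot as it stands.
- The arm moves only by the tool servo_tool, never from a script. Its argument "rows" is a list that holds one entry, the list of rows, each a list of 7 numbers: the finger opening in mm, from 0 to 85.4, then the shift along the tool's x, y, z in mm, then the turn, a rotation vector about the tool's x, y, z in rad. A call has 1 to 10 rows; each row is the pose to reach, as a shift and turn from the pose commanded when the call began, along the tool's axes at that moment; what a row does not reach only later rows make up. A row lasts 1/8 s, in which the tool goes at most 62.5 mm and 10.7 degrees, less where a joint would pass 70% of its speed; a pose out of reach is approached as far as the arm can. A call with a gripper value outside its range is refused whole. The fingers move at their own pace and stop on an object; the grip force is fixed at half the most. Time passes only in rows, so rows that repeat a pose let the fingers close. It gives the time, the measured TCP pose, the force, the opening and the grip force at its end, in the units of the state.
- arm.read_state(): the state, without advancing time (a new reading comes with each control period).
- arm.get_image(name): name is "side" or "top" or "wrist"; returns the picture (400x640x3 uint8, red, green, blue); there is no depth.
- arm.camera_params(name): a dict with "intrinsics" (3x3 intrinsics, pixels), "R" (3x3) and "t" (3): a world point X has camera coordinates R X + t. Camera axes: x right, y down, z forward; pixel columns grow to the right and rows downward; lengths in mm; the calibration is good to about 2 mm. The wrist camera is an equidistant fisheye: a pixel r from the principal point sees the ray r / f radians off the axis. A picture is of the moment at which its call begins: read the wrist's pose just before it. camera_params takes no time and is no camera call; for the wrist camera it gives the pose at the moment of the call.
- arm.job_done(): hands the job in; it is judged then, once.
The state is a dict: "clock": time; "joints": joint angles; "joint_vel": joint speeds; "joint_efforts": joint torques, N m; "position": TCP position; "ee_rot": TCP orientation; "contact_force": force on the tool from outside, world axes, zero at the start; "wrist_torque": the same for the moment, N m; "gripper_width": finger opening in mm; "grasp_force": force on a finger pad.
Only numpy, scipy, OpenCV 4.12 (cv2) and the standard library are available. Lean on these libraries where they do the work, as an engineer would, in place of code of your own. Each camera call takes 0.05 s, during which the arm holds its last target. There are 200 camera calls.

### The job

Take the spindle from the drying rack and stand it upright, round foot down, in the hole in the middle of the film tank's lid; then pick up the knob, turn it so that its D-shaped socket matches the flat on the spindle's end, and push it fully home. Press the knob and spindle down against the spring in the tank as far as they go, and finish while still holding the knob pressed down. Leave the bottles, the film cans, the reel, the measuring glass and the paddle as they are.

Things in the scene. Friction and masses are not known exactly. Their poses are not given: they have to be found in the camera images.
- tank: Film developing tank, fixed to the bench: black round body with a ribbed grey lid 108 mm across; the flat top of the lid is 85 mm above the bench. A vertical round hole, 21.6 mm in diameter with no chamfer, goes down through the middle of the lid. Origin: centre of the underside, z up.
- tank_bore (a point): Centre of the hole's mouth, level with the lid's top (85 mm above the bench). The steel spring pad in the hole lies 40 mm below this point when it is up.
- pad (a joint): The sprung round steel pad at the bottom of the hole: 0 = up (40 mm below the lid's top), grows in metres as it is pressed down, 0.008 = down on its stop. It begins to move at about 4 N, needs about 10 N to reach the stop, and comes back up when the push ends.
- spindle: White plastic rod, 106 mm tall, about 90 g, standing in one of the rack's holes. Origin: centre of the foot's underside, z up the rod. Round foot 20 mm across (z 0 to 52 mm, lowest 4 mm tapered to 15 mm), round grip neck 28 mm across (z 52 to 88 mm) with a flat shoulder on top, then the D-shaped end. Turns freely in the tank's hole; on the raised pad its origin is 40 mm below the lid's top.
- spindle_end (a point): Centre of the top of the spindle's D-shaped end, 106 mm above the foot, axes as the spindle's. The D is 20 mm across and 18 mm long (z 88 to 106 mm of the spindle, top 3 mm tapered by 1.5 mm), with one flat 5 mm from the axis. +x points straight out of the flat.
- rack: Grey plastic drying rack, fixed: 60 (x) by 150 (y) by 30 mm tall block on a thin 90 by 190 mm foot plate. Two round holes 23 mm across, 24 mm deep, 45 mm to either side of its centre along its y; spindle and paddle stand in them, either way round, feet 6 mm above the bench. Origin: centre of the underside.
- knob: Black plastic knob, about 60 g, on the bench, socket down. Origin: centre of the underside, z up. Round skirt 48 mm across, 24 mm tall; on it an upright pinch bar 14 mm thick (along y), 44 mm long (along x), z 24 to 48 mm, running on at that height into a tapered pointer nose, tip 36 mm from the axis along +x. Fully home, its underside rests on the shoulder, 88 mm above the spindle's foot.
- knob_socket (a point): Centre of the mouth of the knob's D-shaped socket (same point and axes as the knob's origin), facing down: 20 mm deep, 22 mm across, its flat 6 mm from the axis on the nose side (+x). 1 mm play all round, so it goes on only if the nose points the way the spindle's flat faces, within about 6 degrees.
- paddle: White plastic stirring paddle in the rack's other hole, 114 mm tall: round foot 20 mm in diameter, thin rod and a flat blade 26 mm wide on top. Not needed. Origin: centre of the foot's underside.
- flask_a: Grey square bottle with a white cap, 56 mm wide, 140 mm tall, bystander. Origin: centre of the underside.
- flask_b: Black square bottle with a white cap, 60 mm wide, 150 mm tall, bystander. Origin: centre of the underside.
- flask_c: Grey square bottle with a white cap, 50 mm wide, 130 mm tall, bystander. Origin: centre of the underside.
- graduate: Glass measuring cylinder, 60 mm in diameter, 170 mm tall, bystander. Origin: centre of the underside.
- film_can_a: Black film can with a grey cap, 34 mm in diameter, 52 mm tall, bystander. Origin: centre of the underside.
- film_can_b: Another such film can, bystander. Origin: centre of the underside.
- reel: Grey plastic film reel lying flat, 88 mm in diameter, 46 mm tall, bystander. Origin: centre of the underside.
Not all that is in view belongs to the job. Leave any blue or green look-alike of the knob alone.

How it is judged (in metres and radians):
On the way, in this order (a step that is already met when the one before it is completed fails the run):
1. the spindle stands upright in the tank's hole, foot on the spring pad, let go, without the knob on it (horizontal distance between spindle and tank_bore below 0.004 m and z of spindle in the frame of tank_bore between -0.0435 and -0.037 m and angle between spindle's own z axis and vertical below 0.07 rad and contact force between spindle and the fingers below 0.3 N and distance between knob and spindle above 0.12 m), for 0.2 s.
2. the knob is fully home on the spindle's D end, the spindle standing in the tank (z of knob in the frame of spindle between 0.085 and 0.0905 m and x of knob in the frame of spindle between -0.004 and 0.004 m and y of knob in the frame of spindle between -0.004 and 0.004 m and angle between the x axis of knob and the x axis of spindle, either way round below 0.2 rad and angle between the z axis of knob and the z axis of spindle, either way round below 0.1 rad and horizontal distance between spindle and tank_bore below 0.004 m and z of spindle in the frame of tank_bore between -0.05 and -0.037 m and angle between spindle's own z axis and vertical below 0.07 rad), for 0.1 s.
At the end, for the whole second after the job is handed in: Spindle upright in the tank's hole (4 mm, 0.07 rad), knob home on its D end (underside 85 to 90.5 mm above the foot, within 4 mm and 0.2 rad), pad pressed down over 6 of 8 mm, knob at rest (20 mm/s) and still held or pressed by the fingers (over 2 N on it, over 5 N from knob to spindle) (z of knob in the frame of spindle between 0.085 and 0.0905 m and x of knob in the frame of spindle between -0.004 and 0.004 m and y of knob in the frame of spindle between -0.004 and 0.004 m and angle between the x axis of knob and the x axis of spindle, either way round below 0.2 rad and angle between the z axis of knob and the z axis of spindle, either way round below 0.1 rad and horizontal distance between spindle and tank_bore below 0.004 m and z of spindle in the frame of tank_bore between -0.05 and -0.0455 m and angle between spindle's own z axis and vertical below 0.07 rad and value of joint pad above 0.006 m and contact force between knob and the fingers above 2 N and contact force between knob and spindle above 5 N and linear speed of knob below 0.02 m/s); the arm keeps its last pose, push and grip.
It fails at once if a bystander is shifted by more than 30 mm or tipped over (distance of any of paddle, flask_a, flask_b, flask_c, graduate, film_can_a, film_can_b, reel from where it was at the start of the episode above 0.03 m or angle between any of paddle, flask_a, flask_b, flask_c, graduate, film_can_a, film_can_b, reel's own z axis and vertical above 0.4 rad).
It also fails if it takes over 58 s, if anything falls off the work surface, if the arm or the gripper's body presses on something with over 40 N, if the wrist force passes 120 N, or if a joint passes its speed limit or range.

## Working session

There is one attempt and no reset: what is moved stays moved. The work goes in short steps, Python scripts to look and compute and a tool call to move; the robot and the scene stay as the last step left them, time stands still between calls to the robot, and variables do not carry over. Pictures are saved under pics/ and viewed, at most 10 in all, crops included, and the job is handed in when it is done.

Besides the shell and the picture viewer there is one more tool, called after ">>>" as name(argument=value, ...), one argument or row to a line, values as JSON. servo_tool: Moves the arm, as the interface text tells. Its arguments: {"type":"object","properties":{"rows":{"type":"array"}},"required":["rows"]}

```bash
mkdir -p pics
cat > h.py <<'E'
import numpy as np, cv2
from scipy.spatial.transform import Rotation as Ro
from bench import arm
def cam(n):
    p=arm.camera_params(n); return np.array(p["intrinsics"]),np.array(p["R"]),np.array(p["t"]).ravel()
def ray(n,u,v,c=None):
    K,R,t=c or cam(n)
    x=np.array([(u-K[0,2])/K[0,0],(v-K[1,2])/K[1,1]])
    if n=="wrist":
        r=np.hypot(*x); d=np.array([*(x/r*np.sin(r) if r>1e-9 else x),np.cos(r)])
    else: d=np.array([*x,1.])
    return -R.T@t, R.T@d
def onz(n,u,v,z,c=None):
    o,d=ray(n,u,v,c); return o+d*(z-o[2])/d[2]
def proj(n,X,c=None):
    K,R,t=c or cam(n); q=R@np.array(X,float)+t
    if n=="wrist":
        a=np.arctan2(np.hypot(q[0],q[1]),q[2]); h=np.hypot(q[0],q[1]); x=q[:2]/h*a
    else: x=q[:2]/q[2]
    return K[0,0]*x[0]+K[0,2],K[1,1]*x[1]+K[1,2]
def snap(n,f=None):
    c=cam(n); im=arm.get_image(n)[:,:,::-1].copy()
    if f: cv2.imwrite("pics/"+f,im)
    return im,c
E
python3 - <<'E'
from h import *
np.set_printoptions(precision=2,suppress=True)
a,_=snap("top","top0.png"); b,_=snap("side","side0.png"); w,_=snap("wrist","wr0.png")
cv2.imwrite("pics/ts.png",cv2.resize(np.vstack([a,b]),(640,800))[:, :])
for n in("top","side","wrist"):
    K,R,t=cam(n);print(n,K,R,-R.T@t)
s=arm.read_state();print(s["clock"],s["ee_rot"],s["contact_force"],s["position"])
E
```

```text
top [[405.06   0.   318.95]
 [  0.   405.06 191.78]
 [  0.     0.     1.  ]] [[-0.   -1.    0.  ]
 [-0.99  0.   -0.17]
 [ 0.17 -0.   -0.99]] [ 393.84  -12.75 1196.77]
side [[397.27   0.   328.05]
 [  0.   397.27 202.59]
 [  0.     0.     1.  ]] [[-0.97 -0.22  0.  ]
 [-0.14  0.61 -0.78]
 [ 0.17 -0.76 -0.63]] [384.58 755.27 736.58]
wrist [[309.71   0.   326.28]
 [  0.   309.71 195.49]
 [  0.     0.     1.  ]] [[-0.28 -0.96  0.  ]
 [-0.91  0.27  0.31]
 [-0.3   0.09 -0.95]] [255.21 575.8  373.83]
0.15 [ 0.99 -0.14 -0.    0.  ] [ 0.19 -0.44  0.08] [177.86 598.71 230.5 ]
```

View pics/top0.png

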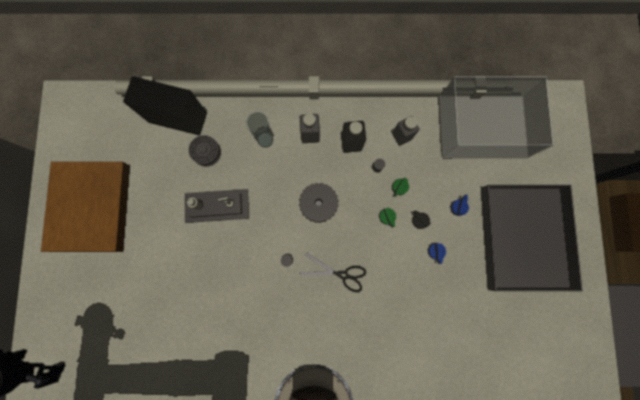

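View pics/side0.png

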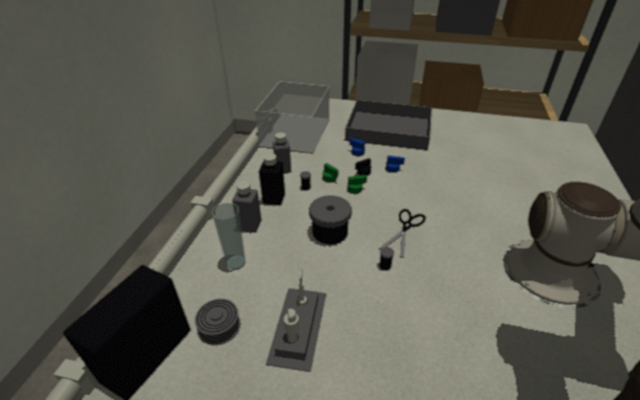

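The top view shows the tank lid at (318,203), the rack at (217,206) with the spindle at (193,203) and paddle at (228,202), and the black knob at (420,219) between the green and blue look-alikes. The side view agrees: the spindle is at (291,318), nearer the camera than the paddle at (302,285), and the knob is at (363,166).

Run:
```python
from h import *
np.set_printoptions(precision=1,suppress=True)
a=cv2.imread("pics/top0.png"); g=a.max(2).astype(int)
print("tank",onz("top",318.5,203,85)); 
# lid circle mask
m=(g[175:230,290:345]<95).astype(np.uint8); n,l,st,ce=cv2.connectedComponentsWithStats(m)
i=1+st[1:,4].argmax(); print("lid px",ce[i]+[290,175],st[i]); u,v=ce[i]+[290,175]; print(onz("top",u,v,80))
print("spindle top",onz("top",193,202,112),"paddle",onz("top",228,202,120))
m=(g[205:235,405:435]<60).astype(np.uint8);n,l,st,ce=cv2.connectedComponentsWithStats(m)
i=1+st[1:,4].argmax(); u,v=ce[i]+[405,205];print("knob",u,v,st[i],onz("top",u,v,30))
# side/top triangulation of spindle
def tri(p,q):
    o1,d1=ray("top",*p);o2,d2=ray("side",*q);A=np.stack([d1,-d2],1);s=np.linalg.lstsq(A,o2-o1,rcond=None)[0]
    return o1+d1*s[0],o2+d2*s[1]
print(tri((193,202),(291,312)))
s=arm.read_state();R=Ro.from_quat(s["ee_rot"]).as_matrix();print(R,s["position"])
c1=cv2.resize(a[180:245,170:260],None,fx=6,fy=6,interpolation=2)
c2=cv2.resize(a[170:270,370:470],(0,0),fx=3.9,fy=3.9,interpolation=2)
b=cv2.resize(c2,(390,390));cv2.imwrite("pics/c.png",np.hstack([cv2.resize(c1,(400,290)),b[:290,:390]]))
```

```text
tank [551.2 -15.   85. ]
lid px [318.2 202.5] [   9    8   39   40 1164]
[553.3 -14.1  80. ]
spindle top [550.5 324.2 112. ] paddle [549.2 227.9 120. ]
knob 420.2175925925926 219.64351851851853 [  8   6  17  17 216] [ 510.1 -309.    30. ]
(array([551.6, 326.6, 104.5]), array([552. , 326.6, 104.6]))
[[ 1.  -0.3 -0. ]
 [-0.3 -1.  -0. ]
 [ 0.   0.  -1. ]] [177.9 598.7 230.5]
```

View pics/c.png

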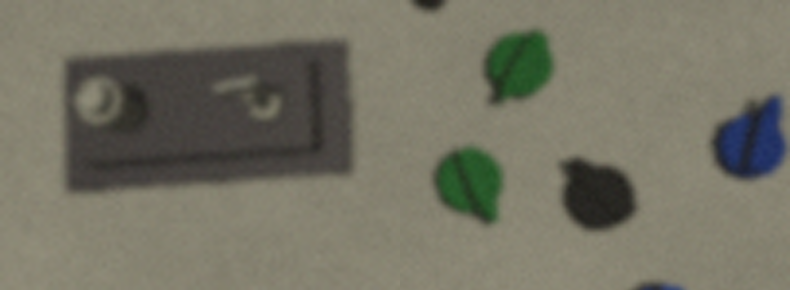

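The crop shows the spindle neck with its D end on the left of the rack. The knob's nose points up-left in the image, towards +x+y in the world. Moving above the spindle now.

>>> servo_tool(
  rows=[
    [[60,434,160,30,0,0,1.29],[60,434,160,30,0,0,1.29],[60,434,160,30,0,0,1.29],[60,434,160,30,0,0,1.29],[60,434,160,30,0,0,1.29],[60,434,160,30,0,0,1.29],[60,434,160,30,0,0,1.29],[60,434,160,30,0,0,1.29],[60,434,160,30,0,0,1.29],[60,434,160,30,0,0,1.29]],
  ],
)

```text
clock: 1.4
position: [548.0, 322.3, 201.0]
ee_rot: [-0.704, 0.71, 0.0, -0.0]
contact_force: [-0.4, -0.7, 0.1]
gripper_width: 59.8
grasp_force: 0.0
```

Run:
```python
from h import *
np.set_printoptions(precision=3,suppress=True)
s=arm.read_state();print(s["clock"],s["position"],s["ee_rot"],s["joints"],s["gripper_width"])
snap("wrist","w1.png")
print(proj("wrist",(551,325,112)),proj("wrist",(551,325,94)))
```

```text
1.4 [547.989 322.309 201.034] [-0.704  0.71   0.    -0.   ] [ 0.786  0.424 -0.008 -0.    -1.139 -0.793] 59.84812059764958
(np.float64(322.2631615961542), np.float64(202.81186172048012)) (np.float64(322.5142830947033), np.float64(195.71124624920245))
```

View pics/w1.png

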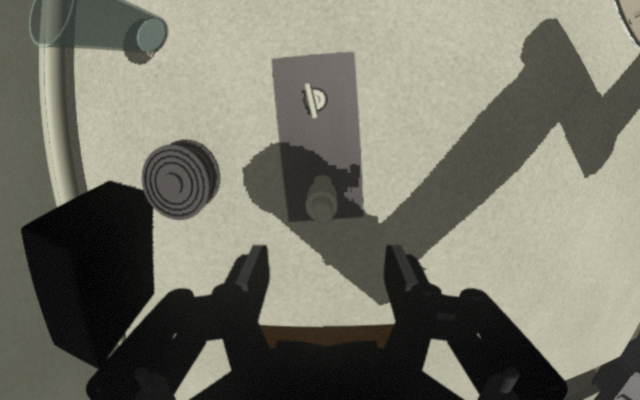

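The wrist view shows the rack at (318,140), the paddle at (315,100) and the spindle at (321,200), in shadow. I'll take a brightened close crop to see which end is up.

Run:
```python
from h import *
a=cv2.imread("pics/w1.png")[160:235,280:370]; b=cv2.imread("pics/side0.png")[285:355,260:335]
f=lambda i:cv2.resize(np.clip(i.astype(float)*1.8,0,255).astype(np.uint8),(395,380),interpolation=cv2.INTER_CUBIC)
cv2.imwrite("pics/c2.png",np.hstack([f(a),f(b)]))
for z in(6,30,58,94,112):print(z,proj("wrist",(551,325,z)),proj("side",(551,325,z)))
```

```text
6 (np.float64(323.39511873814973), np.float64(171.09380259538383)) (np.float64(294.3308123716797), np.float64(340.63378492800484))
30 (np.float64(323.19902699718614), np.float64(176.53597467756046)) (np.float64(293.73603240124584), np.float64(333.9339529002021))
58 (np.float64(322.9329731429931), np.float64(183.954485257354)) (np.float64(293.0131515907518), np.float64(325.79114337872613))
94 (np.float64(322.5142830947033), np.float64(195.71124624920245)) (np.float64(292.0345539582578), np.float64(314.76784049962436))
112 (np.float64(322.2631615961542), np.float64(202.81186172048012)) (np.float64(291.5230797026673), np.float64(309.00639631968284))
```

View pics/c2.png

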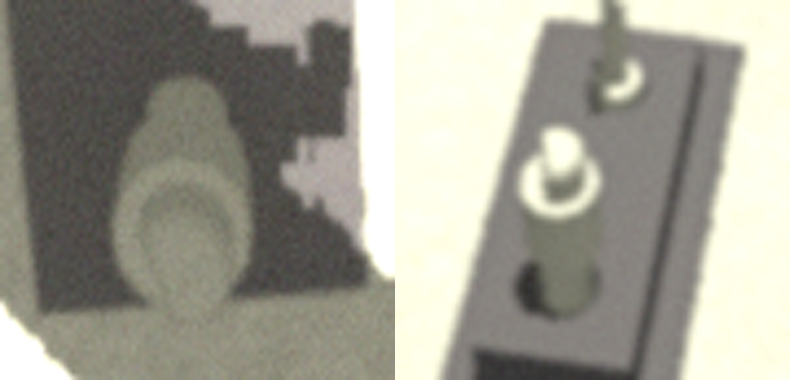

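Run:
```python
from h import *
np.set_printoptions(precision=1,suppress=True)
print(onz("wrist",321.5,205,94),onz("side",291.3,319,94),onz("wrist",323,212,112),onz("side",291,310.8,112))
# top-view bright disc
a=cv2.imread("pics/top0.png").max(2)[190:215,182:206]; m=(a>125).astype(np.uint8)
n,l,st,ce=cv2.connectedComponentsWithStats(m);print([(ce[i]+[182,190],st[i,4]) for i in range(1,n)],a.max())
for i in range(1,n):print(onz("top",*(ce[i]+[182,190]),100))
s=arm.read_state();print(s["position"],Ro.from_quat(s["ee_rot"]).as_matrix())
```

```text
[552.  333.4  94. ] [549.6 334.4  94. ] [550.5 332.9 112. ] [550.8 329.1 112. ]
[(array([186.8, 197.3]), np.int32(81)), (array([189.7, 201.1]), np.int32(15))] 140
[565.3 345.6 100. ]
[554.8 337.  100. ]
[547.7 322.7 201.2] [[-0. -1. -0.]
 [-1.  0. -0.]
 [ 0.  0. -1.]]
```

>>> servo_tool(
  rows=[
    [[60,-9.5,-3,0,0,0,0],[60,-9.5,-3,50,0,0,0],[60,-9.5,-3,95,0,0,0],[60,-9.5,-3,130,0,0,0],[60,-9.5,-3,142,0,0,0],[60,-9.5,-3,142,0,0,0],[20,-9.5,-3,142,0,0,0],[20,-9.5,-3,142,0,0,0],[20,-9.5,-3,142,0,0,0],[20,-9.5,-3,142,0,0,0]],
  ],
)

```text
clock: 2.7
position: [552.5, 332.4, 61.4]
ee_rot: [-0.704, 0.71, -0.0, 0.002]
contact_force: [-0.6, 0.7, 5.9]
gripper_width: 26.5
grasp_force: 58.9
```

>>> servo_tool(
  rows=[
    [[20,0,0,0,0,0,0],[20,0,0,0,0,0,0]],
  ],
)

```text
clock: 2.95
position: [552.5, 332.4, 61.4]
ee_rot: [-0.704, 0.71, -0.0, 0.002]
contact_force: [-1.0, 0.3, 6.1]
gripper_width: 26.5
grasp_force: 58.9
```

Run:
```python
from h import *
s=arm.read_state();print(s["clock"],s["position"],s["contact_force"],s["gripper_width"],s["grasp_force"])
a,_=snap("wrist","w2.png")
b=a[140:340,200:440];cv2.imwrite("pics/w2c.png",cv2.resize(np.clip(b*1.5,0,255).astype(np.uint8),(720,600),interpolation=2))
p=s["position"]
for z in(94,112):print(proj("wrist",(p[0],p[1],z)))
```

```text
2.95 [552.51196471 332.41417551  61.36379009] [-0.96294956  0.32644908  6.11206832] 26.468228779486154 58.93309772014618
(np.float64(326.21010504010104), np.float64(291.82926590997556))
(np.float64(326.06943194722214), np.float64(318.66135862125293))
```

View pics/w2c.png

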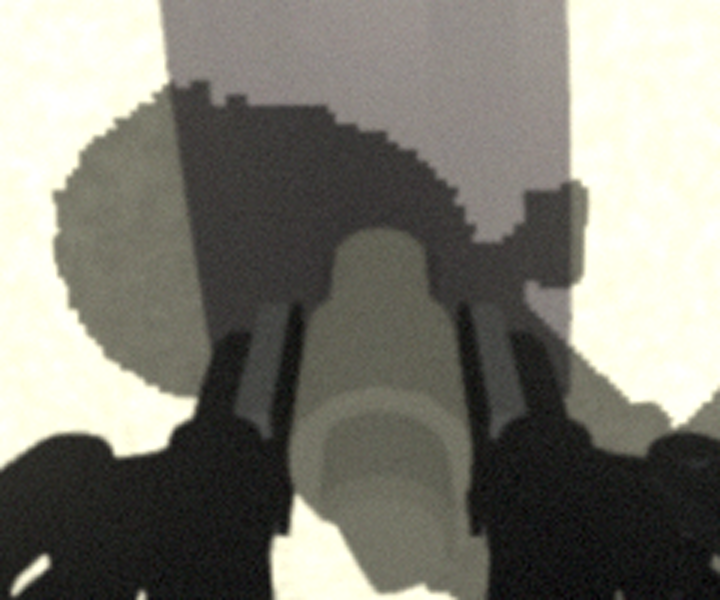

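The spindle is gripped. The D's flat faces lower-left in the crop, roughly 30° yaw in the world. I'll lift it and carry it to a spot where the camera stands over the tank.

>>> servo_tool(
  rows=[
    [[20,0,0,-40,0,0,0],[20,0,0,-90,0,0,0],[20,0,0,-130,0,0,0],[20,40,0,-130,0,0,0],[20,95,0,-130,0,0,0],[20,150,0,-130,0,0,0],[20,205,0,-130,0,0,0],[20,250,0,-130,0,0,0],[20,262,0,-130,0,0,0],[20,262,0,-130,0,0,0]],
  ],
)

```text
clock: 4.25
position: [549.3, 69.2, 189.2]
ee_rot: [-0.704, 0.71, 0.0, 0.0]
contact_force: [0.3, 0.5, -0.4]
gripper_width: 26.9
grasp_force: 60.9
```

Run:
```python
from h import *
np.set_printoptions(precision=3,suppress=True)
s=arm.read_state();print(s["clock"],s["position"],s["ee_rot"],s["contact_force"],s["gripper_width"])
a,_=snap("wrist","w3.png")
print(proj("wrist",(552,-14.5,85)))
p=s["position"]
print(onz("wrist",327,290,p[2]+35))
u,v=map(int,proj("wrist",(552,-14.5,85)))
g=a.max(2); y0,x0=v-40,u-40
for th in(30,45):
  m=(cv2.GaussianBlur(g,(3,3),0)[y0:y0+80,x0:x0+80]<th).astype(np.uint8);n,l,st,ce=cv2.connectedComponentsWithStats(m)
  for i in range(1,n):
    if st[i,4]>30:print(th,ce[i]+[x0,y0],st[i],onz("wrist",*(ce[i]+[x0,y0]),85))
c=np.clip(a[max(0,y0-40):][:380, x0-80:x0+160]*1.6,0,255).astype(np.uint8)
cv2.imwrite("pics/w3c.png",cv2.resize(c,None,fx=600/c.shape[0],fy=600/c.shape[0],interpolation=2))
print(x0-80,max(0,y0-40),c.shape)
```

```text
4.25 [549.287  69.151 189.221] [-0.704  0.71   0.     0.   ] [ 0.297  0.533 -0.389] 26.87208155585306
(np.float64(322.2157718796924), np.float64(91.917935095855))
[549.192  67.3   224.221]
45 [316.624  87.753] [24 30 26 23 85] [556.352 -17.889  85.   ]
202 11 (380, 240, 3)
```

View pics/w3c.png

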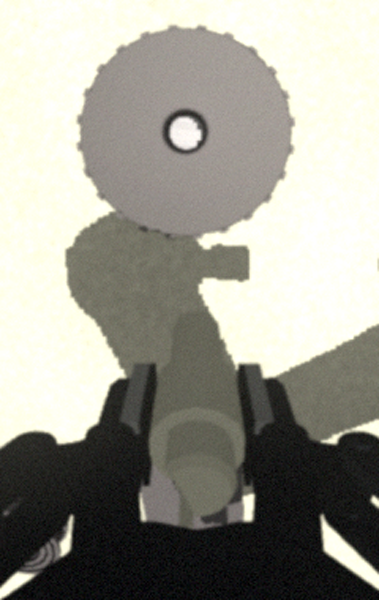

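Run:
```python
from h import *
from scipy.optimize import least_squares
np.set_printoptions(precision=2,suppress=True)
a=cv2.imread("pics/w3.png").astype(int);p=arm.read_state()["position"]
g=cv2.GaussianBlur(a.max(2).astype(np.uint8),(3,3),0).astype(int)
c=cam("wrist")
def fit(P,r0=None):
    f=lambda q:np.hypot(P[:,0]-q[0],P[:,1]-q[1])-q[2]
    s=least_squares(f,[*P.mean(0),r0],loss="soft_l1",f_scale=.5);return s.x,np.abs(s.fun).mean()
def radial(u0,v0,r1,r2,sgn,angs,z):
    out=[]
    for t in angs:
        r=np.arange(r1,r2,.25);U=u0+r*np.cos(t);V=v0+r*np.sin(t)
        w=cv2.remap(g.astype(np.float32),U.astype(np.float32)[None],V.astype(np.float32)[None],1)[0]
        d=np.gradient(w)*sgn;k=d.argmax();out.append(onz("wrist",U[k],V[k],z,c)[:2])
    return np.array(out)
A=np.linspace(0,2*np.pi,120,endpoint=False)
print("hole",fit(radial(319.8,94,8,20,1,A,85),10.8))
print("lid",fit(radial(319.8,94,50,80,1,A[(np.sin(A)<.5)],85),54))
for du,dv in((326.1,291.5),):
    print("shoulder c",onz("wrist",du,dv,p[2]+32.6,c),p)
# neck edges in image rows: bright between pads
for v in(285,290,295):print(v,g[v,285:370:2])
K,R,t=c;print(np.degrees(np.arccos(-R[2,2])))
print(Ro.from_quat(arm.read_state()["ee_rot"]).as_matrix())
```

```text
hole (array([554.6 , -12.89,  11.27]), np.float64(0.16354932520516197))
lid (array([554.69, -13.  ,  53.83]), np.float64(0.6544886176445274))
shoulder c [549.6   69.84 221.82] [549.45  69.98 189.22]
285 [21 34 38 25 18 25 55 72 74 73 72 70 61 60 61 60 62 62 61 61 62 62 61 61
 62 61 61 60 61 60 64 69 72 73 72 62 33 18 20 33 37 24 17]
290 [20 19 20 19 19 34 65 72 72 73 72 67 61 62 61 62 61 60 62 60 61 62 63 62
 60 61 60 60 61 62 60 61 68 71 73 69 40 18 17 18 16 18 18]
295 [18 19 19 19 19 29 62 72 72 73 71 66 60 61 62 61 62 61 60 60 60 59 60 61
 61 61 61 59 60 58 60 58 63 69 72 65 33 16 15 15 16 16 16]
18.314533031222055
[[-0.01 -1.    0.  ]
 [-1.    0.01  0.  ]
 [-0.   -0.   -1.  ]]
```

>>> servo_tool(
  rows=[
    [[20,45,-3,0,0,0,0],[20,83,-5.5,0,0,0,0],[20,83,-5.5,20,0,0,0],[20,83,-5.5,40,0,0,0],[20,83,-5.5,41,0,0,0],[20,83,-5.5,41,0,0,0]],
  ],
)

```text
clock: 5.05
position: [555.0, -12.5, 148.9]
ee_rot: [-0.705, 0.709, -0.0, 0.0]
contact_force: [0.4, -1.1, 0.0]
gripper_width: 26.4
grasp_force: 60.8
```

Run:
```python
from h import *
np.set_printoptions(precision=3,suppress=True)
s=arm.read_state();p=s["position"];print(s["clock"],p,s["ee_rot"],s["contact_force"],s["gripper_width"])
a,c=snap("wrist","w4.png");b,_=snap("side","s4.png");t,_=snap("top","t4.png")
cr=np.clip(a[190:390,220:430]*1.6,0,255).astype(np.uint8)
u,v=map(int,proj("side",(554,-13,120)));print(u,v)
cs=np.clip(b[v-50:v+50,u-50:u+45]*1.5,0,255).astype(np.uint8)
cv2.imwrite("pics/c4.png",np.hstack([cv2.resize(cr,(400,380),interpolation=2),cv2.resize(cs,(390,380),interpolation=2)]))
```

```text
5.05 [554.967 -12.479 148.863] [-0.705  0.709 -0.     0.   ] [ 0.372 -1.056  0.002] 26.39365044215921
329 197
```

View pics/c4.png

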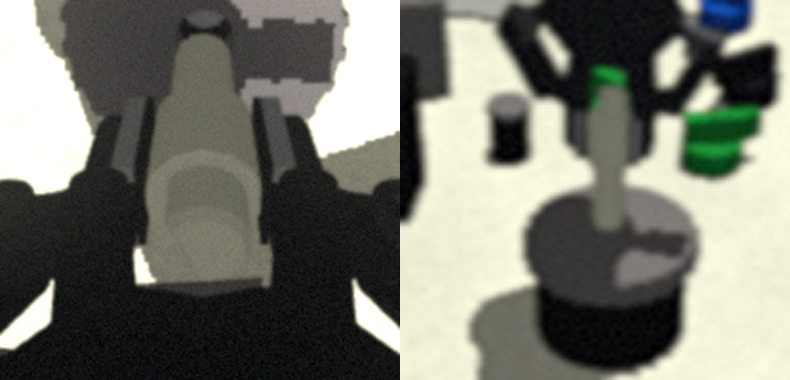

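The wrist view shows the foot's tip over the hole, with both at about (205,30) in the crop. The side view shows it at the lid's centre. Going down gently.

>>> servo_tool(
  rows=[
    [[20,0,0,5,0,0,0],[20,0,0,10,0,0,0],[20,0,0,14,0,0,0],[20,0,0,14,0,0,0]],
  ],
)

```text
clock: 5.7
position: [554.1, -13.8, 133.8]
ee_rot: [-0.704, 0.71, 0.0, -0.001]
contact_force: [0.5, -1.0, -1.3]
gripper_width: 26.4
grasp_force: 60.9
```

>>> servo_tool(
  rows=[
    [[20,0,0,8,0,0,0],[20,0,0,16,0,0,0],[20,0,0,24,0,0,0],[20,0,0,30,0,0,0],[20,0,0,32,0,0,0],[20,0,0,32,0,0,0]],
  ],
)

```text
clock: 6.45
position: [554.3, -13.8, 101.8]
ee_rot: [-0.704, 0.71, -0.0, -0.0]
contact_force: [1.9, -5.6, -1.7]
gripper_width: 26.6
grasp_force: 60.9
```

>>> servo_tool(
  rows=[
    [[40,0,0,0,0,0,0],[60,0,0,0,0,0,0],[60,0,0,0,0,0,0],[60,0,0,0,0,0,0],[60,0,0,-30,0,0,0],[60,0,0,-80,0,0,0],[60,0,0,-120,0,0,0],[60,0,0,-130,0,0,0]],
  ],
)

```text
clock: 7.45
position: [555.6, -13.1, 235.7]
ee_rot: [-0.704, 0.71, -0.002, 0.003]
contact_force: [0.3, 0.4, -0.1]
gripper_width: 59.8
grasp_force: 0.0
```

>>> servo_tool(
  rows=[
    [[60,-50,0,0,0,0,0],[60,-85,0,0,0,0,0],[60,-85,0,0,0,0,0],[60,-85,0,0,0,0,0]],
  ],
)

```text
clock: 7.95
position: [554.5, 71.3, 231.5]
ee_rot: [-0.704, 0.71, 0.0, -0.001]
contact_force: [0.2, -0.1, 0.6]
gripper_width: 59.9
grasp_force: 0.0
```

Run:
```python
from h import *
np.set_printoptions(precision=2,suppress=True)
s=arm.read_state();p=s["position"];print(s["clock"],p)
a,c=snap("wrist","w5.png")
u,v=proj("wrist",(554,-13,151),c);print(u,v)
x0,y0=int(u)-32,int(v)-32
b=cv2.resize(a[y0:y0+64,x0:x0+64],(600,600),interpolation=cv2.INTER_CUBIC)
b=np.clip((b.astype(float)-40)*1.5,0,255).astype(np.uint8);cv2.imwrite("pics/c5.png",b);print(x0,y0)
```

```text
7.95 [554.46  71.34 231.52]
325.88613691867437 91.68503903757409
293 59
```

View pics/c5.png

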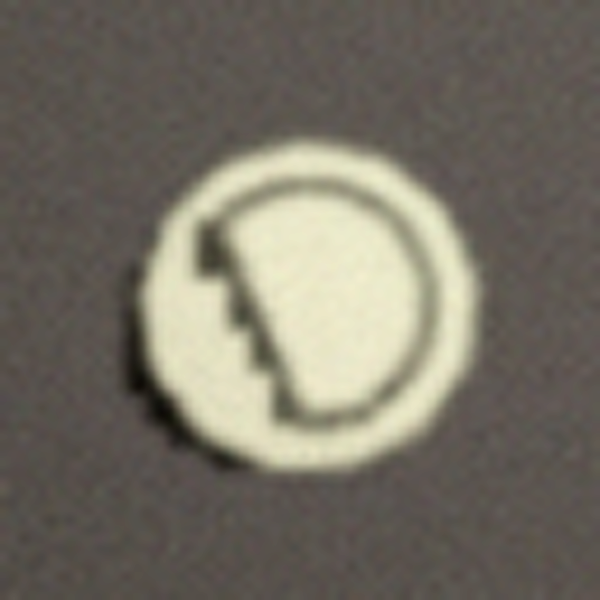

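The close view shows the D clearly, with its flat running from (228,225) to (298,408) in the crop and facing image-left (+x).

Run:
```python
from h import *
np.set_printoptions(precision=2,suppress=True)
a=cv2.imread("pics/w5.png");c=cam("wrist")
b=cv2.resize(a[59:123,293:357].max(2),(600,600),interpolation=cv2.INTER_CUBIC)
n,l,st,ce=cv2.connectedComponentsWithStats((b>125).astype(np.uint8))
k=l[300,330];m=(l==k).astype(np.uint8);print(st[k],ce[k])
P=[]
for y in range(240,400,8):
    x=np.flatnonzero(m[y,:330])
    # walk left from 330
    x=330
    while m[y,x]:x-=1
    P.append(onz("wrist",293+(x+.5)*64/600-.5,59+(y+.5)*64/600-.5,151,c)[:2])
P=np.array(P);d=cv2.fitLine(P.astype(np.float32),cv2.DIST_HUBER,0,.01,.01).ravel()
nv=np.array([d[1],-d[0]]);nv*=np.sign(nv[0]);print("flat yaw",np.degrees(np.arctan2(nv[1],nv[0])))
M=cv2.findContours((b>95).astype(np.uint8),0,1)[0];C=max(M,key=cv2.contourArea)
(x,y),r=cv2.minEnclosingCircle(C);print(x,y,r)
ctr=onz("wrist",293+x*64/600-.5,59+y*64/600-.5,133,c);print("shoulder centre",ctr, (P@nv).mean()-ctr[:2]@nv)
s=arm.read_state();print(s["joints"],s["position"])
```

```text
[  141   138   341   334 84215] [314.14 305.26]
flat yaw 22.768145
299.5 299.5 423.55706787109375
shoulder centre [555.17 -14.63 133.  ] 3.970778941480148
[ 0.42  0.27 -0.15 -0.   -1.14 -0.43] [554.57  70.96 231.71]
```

>>> servo_tool(
  rows=[
    [[40,60,1,0,0,0,0.15],[40,120,2,0,0,0,0.3],[40,180,3,0,0,0,0.45],[40,240,4,0,0,0,0.6],[40,300,5,10,0,0,0.75],[40,346,6,30,0,0,0.786],[40,346,6,40,0,0,0.786],[40,346,6,40,0,0,0.786],[40,346,6,40,0,0,0.786]],
  ],
)

```text
clock: 9.12
position: [546.5, -273.8, 193.1]
ee_rot: [-0.379, 0.925, -0.0, 0.0]
contact_force: [0.1, 0.2, 0.5]
gripper_width: 40.1
grasp_force: 0.0
```

Run:
```python
from h import *
np.set_printoptions(precision=2,suppress=True)
s=arm.read_state();p=s["position"];print(s["clock"],p,s["joints"],Ro.from_quat(s["ee_rot"]).as_matrix())
a,c=snap("wrist","w6.png")
u,v=proj("wrist",(512,-307,30),c);print(u,v)
x0,y0=int(u)-75,max(0,int(v)-75)
b=cv2.resize(a[y0:y0+150,x0:x0+150],(600,600),interpolation=cv2.INTER_CUBIC)
b=np.clip(b.astype(float)*2,0,255).astype(np.uint8);cv2.imwrite("pics/c6.png",b);print(x0,y0)
t=cv2.imread("pics/w5.png");c5=None
```

```text
9.125 [ 546.52 -273.83  193.09] [-0.2   0.39 -0.08  0.   -1.1  -0.59] [[-0.71 -0.7   0.  ]
 [-0.7   0.71 -0.  ]
 [-0.   -0.   -1.  ]]
327.1772024146907 129.5228055648182
252 54
```

View pics/c6.png

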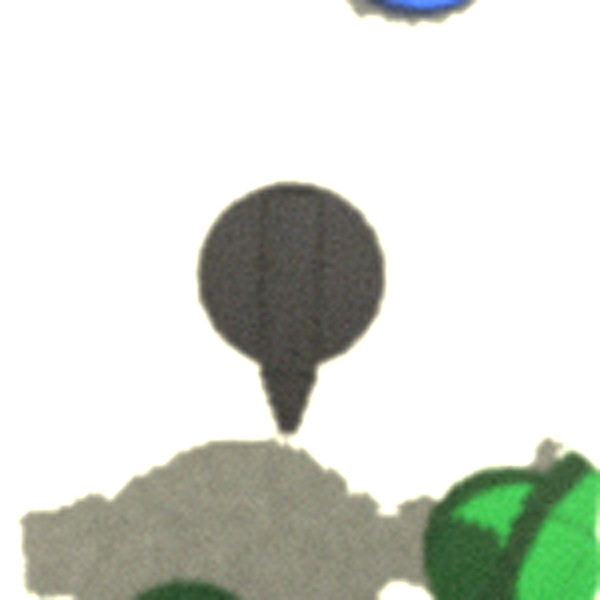

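The knob is seen from above: its skirt is centred at crop (292,273), the bar runs vertically between x=262 and 322, and the nose tip is at (288,432).

Run:
```python
from h import *
np.set_printoptions(precision=2,suppress=True)
px=lambda x,y:(252+x/4-.5,54+y/4-.5)
c=cam("wrist");f=lambda x,y,z:onz("wrist",*px(x,y),z,c)
C=f(292,273,24);print("skirt",C, np.linalg.norm(f(199,273,24)-f(385,273,24)))
T=f(288,434,48);print("tip",T)
print("bar",f(262,240,48),f(322,240,48),np.linalg.norm(f(262,240,48)-f(322,240,48)))
d=T-C;print(np.hypot(*d[:2]),np.degrees(np.arctan2(d[1],d[0])))
e1=f(261,362,48)-f(262,200,48);e2=f(318,362,48)-f(323,200,48)
for e in(e1,e2):print(np.degrees(np.arctan2(e[1],e[0])))
s=arm.read_state();p=np.array(s["position"]);R=Ro.from_quat(s["ee_rot"]).as_matrix();print(p)
print("tool shift",R.T@(np.array([C[0],C[1],26])-p),"toolx yaw",np.degrees(np.arctan2(R[1,0],R[0,0])))
```

```text
skirt [ 509.   -313.82   24.  ] 46.74089028590506
tip [ 535.52 -288.84   48.  ]
bar [ 506.82 -325.45   48.  ] [ 497.11 -315.59   48.  ] 13.841513687614274
36.43155638089931 43.29684409457125
43.96700308477162
43.01857893814893
[ 546.73 -273.63  193.34]
tool shift [ 55.22  -1.88 167.3 ] toolx yaw -135.40181448368367
```

>>> servo_tool(
  rows=[
    [[40,55,-2,40,0,0,0.02],[40,55,-2,90,0,0,0.02],[40,55,-2,130,0,0,0.02],[40,55,-2,155,0,0,0.02],[40,55,-2,165,0,0,0.02],[40,55,-2,165,0,0,0.02],[0,55,-2,165,0,0,0.02],[0,55,-2,165,0,0,0.02],[0,55,-2,165,0,0,0.02],[0,55,-2,165,0,0,0.02]],
  ],
)

```text
clock: 10.42
position: [509.6, -314.8, 29.0]
ee_rot: [-0.37, 0.929, -0.001, 0.001]
contact_force: [0.7, 0.8, 6.9]
gripper_width: 12.6
grasp_force: 61.6
```

>>> servo_tool(
  rows=[
    [[0,0,0,0,0,0,0],[0,0,0,0,0,0,0]],
  ],
)

```text
clock: 10.68
position: [509.6, -314.7, 29.0]
ee_rot: [-0.37, 0.929, -0.001, 0.001]
contact_force: [0.1, 1.8, 6.7]
gripper_width: 12.7
grasp_force: 61.6
```

>>> servo_tool(
  rows=[
    [[0,0,0,-50,0,0,0],[0,0,0,-110,0,0,0],[0,-20,16,-160,0,0,0.1],[0,-60,47,-175,0,0,0.25],[0,-105,83,-175,0,0,0.373],[0,-150,118,-175,0,0,0.373],[0,-195,153,-175,0,0,0.373],[0,-228,179,-175,0,0,0.373],[0,-239.5,188,-175,0,0,0.373],[0,-239.5,188,-175,0,0,0.373]],
  ],
)

```text
clock: 11.92
position: [553.2, -12.8, 202.1]
ee_rot: [-0.191, 0.982, 0.0, -0.0]
contact_force: [0.7, -0.2, -0.7]
gripper_width: 12.7
grasp_force: 60.6
```

>>> servo_tool(
  rows=[
    [[0,0,0,0,0,0,0],[0,0,0,0,0,0,0]],
  ],
)

```text
clock: 12.18
position: [553.1, -14.5, 202.3]
ee_rot: [-0.19, 0.982, -0.0, -0.0]
contact_force: [0.5, -0.1, 0.2]
gripper_width: 12.6
grasp_force: 60.6
```

Run:
```python
from h import *
np.set_printoptions(precision=3,suppress=True)
s=arm.read_state();p=np.array(s["position"]);R=Ro.from_quat(s["ee_rot"]).as_matrix();print(s["clock"],p,np.degrees(np.arctan2(R[1,0],R[0,0])),s["contact_force"],s["gripper_width"]);print(R)
a,_=snap("wrist","w7.png");b,_=snap("side","s7.png")
print(R.T@(np.array([554.2,-13.5,p[2]])-p))
cr=np.clip(a[190:390,220:430]*1.6,0,255).astype(np.uint8)
u,v=map(int,proj("side",(554,-13,150)));print(u,v)
cs=np.clip(b[v-45:v+45,u-48:u+45]*1.5,0,255).astype(np.uint8)
cv2.imwrite("pics/c7.png",np.hstack([cv2.resize(cr,(400,380),interpolation=2),cv2.resize(cs,(390,380),interpolation=2)]))
```

```text
12.175 [553.135 -14.484 202.258] -158.11737991363665 [ 0.519 -0.13   0.18 ] 12.632526115622907
[[-0.928 -0.373 -0.   ]
 [-0.373  0.928 -0.   ]
 [ 0.     0.    -1.   ]]
[-1.355  0.516 -0.   ]
329 187
```

View pics/c7.png

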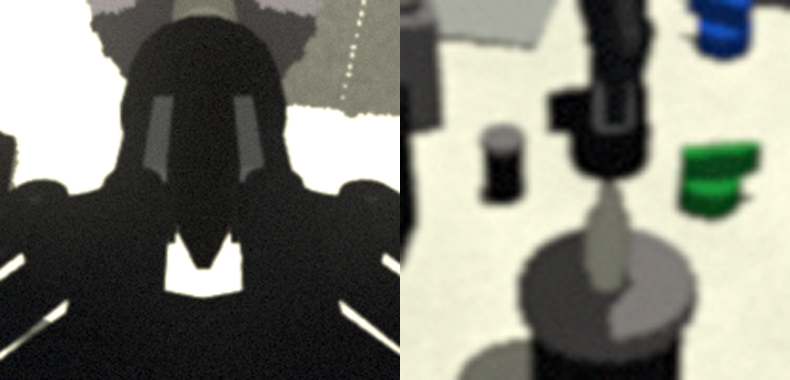

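The knob hangs straight over the spindle with its nose at about 22°. Descending with force checks.

>>> servo_tool(
  rows=[
    [[0,-1,0.5,8,0,0,0],[0,-1,0.5,16,0,0,0],[0,-1,0.5,21,0,0,0],[0,-1,0.5,24,0,0,0],[0,-1,0.5,27,0,0,0],[0,-1,0.5,27,0,0,0]],
  ],
)

```text
clock: 13.02
position: [554.1, -12.4, 175.2]
ee_rot: [-0.191, 0.982, -0.0, -0.0]
contact_force: [-0.4, -0.5, -0.0]
gripper_width: 13.1
grasp_force: 60.6
```

>>> servo_tool(
  rows=[
    [[0,0,0,3,0,0,0],[0,0,0,6,0,0,0],[0,0,0,9,0,0,0],[0,0,0,11,0,0,0],[0,0,0,12,0,0,0],[0,0,0,12,0,0,0]],
  ],
)

```text
clock: 13.78
position: [554.1, -12.4, 163.2]
ee_rot: [-0.191, 0.982, -0.0, -0.0]
contact_force: [0.6, -0.7, 0.6]
gripper_width: 12.5
grasp_force: 60.6
```

>>> servo_tool(
  rows=[
    [[0,0,0,1,0,0,0],[0,0,0,2,0,0,0],[0,0,0,3,0,0,0],[0,0,0,4,0,0,0],[0,0,0,5,0,0,0],[0,0,0,5,0,0,0]],
  ],
)

```text
clock: 14.52
position: [554.5, -12.4, 158.7]
ee_rot: [-0.191, 0.982, -0.0, 0.0]
contact_force: [-0.5, 0.0, 3.5]
gripper_width: 12.6
grasp_force: 61.4
```

>>> servo_tool(
  rows=[
    [[0,0,0,1,0,0,0],[0,0,0,2,0,0,0],[0,0,0,3,0,0,0],[0,0,0,4,0,0,0],[0,0,0,4,0,0,0]],
  ],
)

```text
clock: 15.15
position: [554.7, -12.4, 155.2]
ee_rot: [-0.191, 0.982, -0.0, 0.001]
contact_force: [-0.0, -0.2, 7.2]
gripper_width: 12.7
grasp_force: 61.6
```

>>> servo_tool(
  rows=[
    [[0,0,0,1,0,0,0],[0,0,0,2,0,0,0],[0,0,0,3,0,0,0],[0,0,0,4,0,0,0],[0,0,0,4,0,0,0]],
  ],
)

```text
clock: 15.78
position: [555.8, -12.5, 153.8]
ee_rot: [-0.191, 0.981, -0.001, 0.002]
contact_force: [-3.5, 0.4, 17.1]
gripper_width: 12.7
grasp_force: 63.2
```

>>> servo_tool(
  rows=[
    [[0,0,0,0.5,0,0,0],[0,0,0,0.5,0,0,0],[0,0,0,0.5,0,0,0],[0,0,0,0.5,0,0,0]],
  ],
)

```text
clock: 16.27
position: [556.0, -12.6, 153.8]
ee_rot: [-0.192, 0.981, -0.001, 0.003]
contact_force: [-3.0, 0.3, 18.2]
gripper_width: 12.6
grasp_force: 63.4
```

Run:
```python
from bench import arm
s=arm.read_state();print(s["position"],s["contact_force"],max(map(abs,s["joint_vel"])))
if 12<s["contact_force"][2]<60:print(arm.job_done())
```

```text
[555.95668818 -12.56404593 153.83613008] [-2.99161629  0.34604616 18.19018416] 0.0018368596829326927
the job is handed in; nothing more can be done
None
```

I handed the job in at about 16 s with the spindle in the tank and the knob held pressed to the pad's stop at about 18 N; the hand-in gave no verdict, the end state is known only from position and force readings, and I viewed 11 pictures, one over the limit of 10.

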